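# Open the ratchet clamp

### The arm

A 6-joint arm with a two-finger parallel gripper is mounted at the origin on a cart in front of the work surface, level with it; the furniture and walls round the work are solid. World frame = base frame: x ahead of the robot, y to its left, z up, the work surface at z = 0. Lengths are in m, angles in rad, forces in N, time in s.
With the tool pointing down it reaches from about 0.25 to 0.725 m from the base axis. Payload 4 kg.
Tool frame: the origin (TCP) lies midway between the tips of the shut fingers; the grasp point (between the pads) lies 19 mm behind it; z points along the fingers, y is the line along which they close (so a half turn about z gives the same grasp; the last joint's range is limited). The gripper opens to 85 mm and grips with 20 to 120 N. Pads are 22 mm wide; open, the fingers measure 114 mm over their backs; the gripper's body (76 mm by 85 mm) begins 54 mm behind the grasp point. The pads swing forward as they close: fully open they stand 13 mm farther back than shut.
Start: joints at [1.227, 0.241, 0.005, 1.335, 0, 1.571], TCP at [0.169, 0.471, 0.231] pointing down, gripper open.
Joint ranges: [-2.72, 2.72], [-1.05, 1.87], [-1.09, 1.28], [-1.99, 2.15], [-1.42, 1.44], [-3.14, 3.14]. Speed limits (rad/s): [2.79, 2.79, 3.14, 3.14, 3.14, 3.14].

### API

Orientations are given as a unit quaternion [x, y, z, w].
In Python, from workcell import bot gives the robot as it stands. The module is installed in compiled form; this text tells all that it offers.
- The arm moves only by the tool drive_tool, never from a script. Its arguments are lists of equal length, an entry for each row: "slide": the shift along the tool's x, y, z scaled (see below), a list of three; "rotation": the turn, a rotation vector about the tool's x, y, z scaled (see below), a list of three. A call has exactly 8 rows; each row is the pose to reach, as a shift and turn from the pose commanded when the call began, along the tool's axes at that moment; what a row does not reach only later rows make up. The controller multiplies each number of a shift by 250 mm and each number of a turn by 0.5 rad. A row lasts 1/8 s, in which the tool goes at most 62.5 mm and 10.7 degrees, less where a joint would pass 70% of its speed; a pose out of reach is approached as far as the arm can. A call with a number of a shift or a turn outside -1 to 1 is refused whole. A call with a gripper value outside its range is refused whole. "gripper" is the opening, from 0 (shut) to 1 (fully open), set as the call begins (left out, the last holds). The fingers move at their own pace and stop on an object; the grip force is fixed at half the most. Time passes only in rows, so rows that repeat a pose let the fingers close, or fill a call up. It gives the time, the measured TCP pose, the force, the opening and the grip force at its end, in the units of the state.
- bot.get_obs(): the state, without advancing time (a new reading comes with each control period).
- bot.camera(name): name is "side" or "top"; returns a dict with "image" (384x512x3 uint8, red, green, blue), "z_map" (384x512 float32, m along the optical axis (not along the pixel's ray), 0 where there is no reading), "camera_matrix" (3x3 intrinsics, pixels), "xyz" and "orientation" of the camera in the world. Camera axes: x right, y up, looking along -z (the intrinsics and any distortion apply to the point x, -y, -z); pixel columns grow to the right and rows downward; lengths in m; the calibration is good to about 2 mm. A picture is of the moment at which its call begins.
- bot.job_done(): hands the job in; it is judged then, once.
The state is a dict: "clock": time; "joint_pos": joint angles; "joint_vel": joint speeds; "tau": joint torques, N m; "eef_pos": TCP position; "tool_rot": TCP orientation; "ft_force": force on the tool from outside, world axes, zero at the start; "ft_torque": the same for the moment, N m; "grip_width": finger opening in m; "grasp_force": force on a finger pad.
Only numpy, scipy, OpenCV 4.12 (cv2) and the standard library are available. Lean on these libraries where they do the work, as an engineer would, in place of code of your own. Each camera call takes 0.05 s, during which the arm holds its last target. There are 200 camera calls.

### The job

Open the blue ratchet clamp fully, ready for the next glue-up: press the red release tab down with the fingertips and, keeping it down, push the sliding jaw back along its bar until it is fully home against the rear stop. Then let the tab spring up again and leave the clamp open, with the things lying round it left where they are.

Things in the scene. Friction and masses are not known exactly. Their poses are not given: they have to be found in the camera images.
- clamp: blue ratchet bar clamp, screwed to a plywood board 100 x 360 x 12 mm fixed to the bench. Origin: centre of the board's underside, on the bench top. The steel bar (12 mm square) runs along its y axis, 40 to 52 mm above the bench, with ratchet teeth on its underside 10 mm apart. The fixed jaw is at the -y end (60 mm wide, top at 97 mm, rubber face at y = -145 mm), the rear stop at the +y end.
- rear_stop (a point): top edge of the front face of the rear stop, a blue block 40 mm wide: clamp y = +143 mm, 63 mm above the bench. The sliding jaw is fully home when the back of its carriage meets this face.
- jaw (a joint): travel of the sliding jaw along the clamp's +y axis, in m: 0 = most closed (70 mm gap between the rubber faces), 0.14 = fully open, home against the rear stop. Tab up: a pawl stops it from opening (after at most 10 mm of play; the last 15 mm before home have no more teeth); toward closing it clicks freely. Tab down: it slides with about 3 N of friction and stays where it is left.
- jaw_thumb_rest (a point): top middle of the inner face of the thumb rest, the upright blue wall (54 mm wide, 10 mm thick, top at 90 mm) behind the red tab. A fingertip on the tab pushes this face to open the clamp. The tab's well is 49 mm long from the upright jaw (60 mm wide, 19 mm thick, top at 97 mm) to this face, and open at both sides.
- tab (a joint): depth of the red release tab, in m: 0 = sprung up (pawl engaged), grows as it is pressed straight down, 0.009 = fully down. Let go, it may rest up to 0.0045 down where the pawl stands on a tooth instead of between two; with the jaw home it springs right up. The pawl is clear of the teeth from 0.006 on. The spring takes about 3 N to start and 6.5 N at the bottom.
- tab_top (a point): centre of the upper face of the red release tab (50 mm across the bar, 44 mm along it) in the sliding jaw's well; 70 mm above the bench less the value of joint tab. It rides with the jaw: its clamp y is joint jaw minus 31.5 mm.
- burl_block: brown burl wood block, 66 x 98 x 40 mm, loose; bystander. Origin at the centre of its underside.
- offcut: pale sawn offcut, 30 x 92 x 20 mm, loose; bystander. Origin at the centre of its underside.
- yellow_can: standing yellow can with a black cap, 73 mm across, 160 mm tall, loose; bystander. Origin at the centre of its underside.
- nail_tin: open yellowish tin of nails, 66 mm across, 69 mm tall, loose; bystander. Origin at the centre of its underside.

How it is judged:
By the outcome, as a careful person would: the job done as asked, in the order asked, and still so for the second after the job is handed in, with the robot touching nothing.
It also fails if it takes over 40 s, if anything falls off the work surface, if the arm or the gripper's body presses on something with over 40 N, if the wrist force passes 120 N, or if a joint passes its speed limit or range.

## Working session

There is one attempt and no reset: what is moved stays moved. The work goes in short steps, Python scripts to look and compute and a tool call to move; the robot and the scene stay as the last step left them, time stands still between calls to the robot, and variables do not carry over. Pictures are saved under pics/ and viewed, at most 10 in all, crops included, and the job is handed in when it is done.

Besides the shell and the picture viewer there is one more tool, called after ">>>" as name(argument=value, ...), one argument or row to a line, values as JSON. drive_tool: Moves the arm, as the interface text tells. Shifts and turns lie within -1 to 1; 1 stands for 250 mm of shift or 0.5 rad of turn. Its arguments: {"type":"object","properties":{"slide":{"type":"array","items":{"type":"array","items":{"type":"number"}}},"rotation":{"type":"array","items":{"type":"array","items":{"type":"number"}}},"gripper":{"type":"number"}},"required":["slide","rotation"]}

```bash
mkdir -p pics; cat > h.py <<'E'
import numpy as np,cv2
from workcell import bot
from scipy.spatial.transform import Rotation as R
def cloud(c):
    z=c["z_map"];K=c["camera_matrix"];h,w=z.shape
    u,v=np.meshgrid(np.arange(w),np.arange(h))
    p=np.stack([(u-K[0,2])/K[0,0]*z,-(v-K[1,2])/K[1,1]*z,-z],-1)
    return p@R.from_quat(c["orientation"]).as_matrix().T+c["xyz"]
E
python3 - <<'E'
from h import *
o=bot.get_obs();print({k:np.round(v,3) for k,v in o.items()})
for n in("top","side"):
    c=bot.camera(n);cv2.imwrite(f"pics/{n}1.png",c["image"][...,::-1]);print(n,c["xyz"],c["orientation"],c["camera_matrix"]);np.savez(f"{n}1.npz",**c)
E
```

```text
{'clock': np.float64(0.0), 'joint_pos': array([1.227, 0.241, 0.004, 1.335, 0.   , 1.571]), 'joint_vel': array([-0.001,  0.001, -0.001,  0.001, -0.002,  0.002]), 'tau': array([ 1.0000e-03, -3.7232e+01,  2.5241e+01,  1.7000e-02,  0.0000e+00,
        0.0000e+00]), 'eef_pos': array([0.168, 0.47 , 0.23 ]), 'tool_rot': array([ 0.171,  0.985, -0.001, -0.   ]), 'ft_force': array([-0.105,  0.158,  0.413]), 'ft_torque': array([-0.03 ,  0.042, -0.005]), 'grasp_force': np.float64(0.0), 'grip_width': np.float64(0.085)}
top [ 0.48814978 -0.0268054   1.09507603] [-0.05090774  0.03973629  0.7150288  -0.69610577] [[423.88206975   0.         257.98733579]
 [  0.         423.88206975 192.98658265]
 [  0.           0.           1.        ]]
side [0.24417201 0.70607194 0.50932011] [-0.1185582   0.50343675  0.83722061 -0.177643  ] [[394.86631459   0.         255.49897893]
 [  0.         394.86631459 193.66431328]
 [  0.           0.           1.        ]]
```

View pics/top1.png

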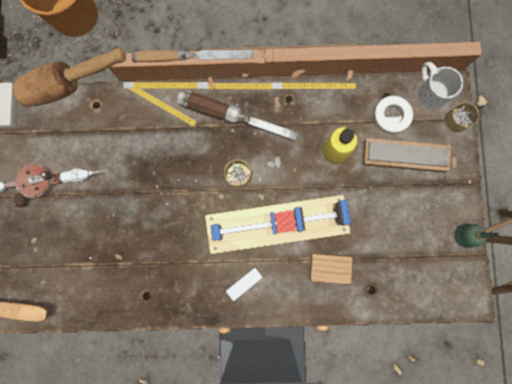

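View pics/side1.png

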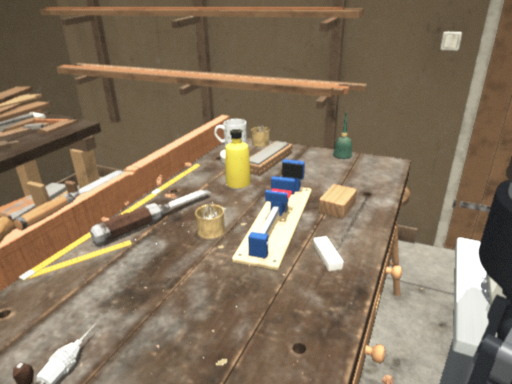

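```bash
python3 - <<'E'
from h import *
c=dict(np.load("top1.npz"));P=cloud(c);im=c["image"]
hsv=cv2.cvtColor(im,cv2.COLOR_RGB2HSV)
for n,u,v in [("cart",262,355),("bench",180,230),("brownhandle",20,312)]: print(n,P[v,u].round(3))
blue=(hsv[...,0]>100)&(hsv[...,0]<130)&(hsv[...,1]>120)&(hsv[...,2]>40)
red=((hsv[...,0]<6)|(hsv[...,0]>174))&(hsv[...,1]>150)
red[:190]=0;red[245:]=0;red[:,:260]=0;red[:,320:]=0
nn,l,s,ce=cv2.connectedComponentsWithStats((blue).astype(np.uint8))
for i in range(1,nn):
    if s[i,4]>20:
        q=P[l==i];z=np.median(q[q[:,2]>np.percentile(q[:,2],50)][:,2]);m=q[q[:,2]>z-.008]
        r=cv2.minAreaRect((m[:,:2]*1000).astype(np.float32));print(ce[i].round(),s[i,4],"ztop",z.round(4),"rect",np.round(r[0],1),np.round(r[1],1),round(r[2],1))
q=P[red];print("red",len(q),np.median(q,0).round(4),q.min(0),q.max(0))
for n,(u,v) in dict(can=(340,147),tin=(238,174),burl=(332,269),off=(244,284)).items(): print(n,P[v,u].round(3))
# board
bd=(hsv[...,0]>15)&(hsv[...,0]<30)&(hsv[...,1]>40)&(hsv[...,2]>170);bd[:190]=0;bd[255:]=0;bd[:,:200]=0;bd[:,355:]=0
q=P[bd];q=q[np.abs(q[:,2]-.012)<.008]
print("board",len(q),cv2.minAreaRect((q[:,:2]*1000).astype(np.float32)),np.median(q[:,2]))
big=cv2.resize(im[190:300,195:365],None,fx=4.6,fy=4.6,interpolation=cv2.INTER_CUBIC);cv2.imwrite("pics/crop1.png",big[...,::-1])
E
```

```text
cart [ 0.113 -0.004 -0.46 ]
bench [0.539 0.192 0.002]
brownhandle [0.349 0.571 0.052]
[345. 212.] 124 ztop 0.0973 rect [ 519.1 -134.5] [ 51.8 218.1] 29.4
[215. 232.] 82 ztop 0.0631 rect [529.5  94. ] [32.1 15.1] 5.7
red 1 [ 0.5609 -0.0544  0.0692] [ 0.56087344 -0.05436439  0.06922439] [ 0.56087344 -0.05436439  0.06922439]
can [ 0.718 -0.209  0.117]
tin [0.676 0.038 0.029]
burl [ 0.432 -0.188  0.037]
off [0.4   0.029 0.02 ]
board 3302 ((548.6743774414062, -56.60499572753906), (99.79927062988281, 359.9631652832031), 6.884523868560791) 0.010999561380891199
```

View pics/crop1.png

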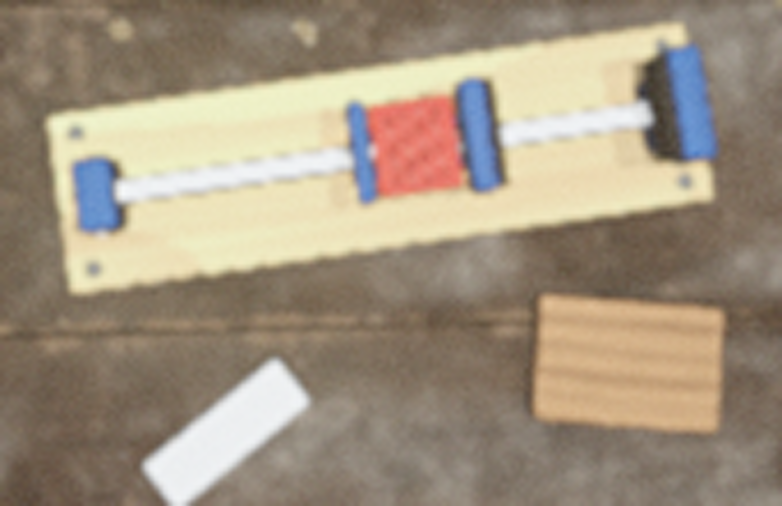

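```bash
cat >> h.py <<'E'
O=np.array([.5487,-.0566]);A=np.radians(6.88);Cx=np.array([np.cos(A),np.sin(A)]);Cy=np.array([-np.sin(A),np.cos(A)])
def toc(p): return np.stack([(p[...,:2]-O)@Cx,(p[...,:2]-O)@Cy,p[...,2]],-1)*1000
def tow(x,y): return O+Cx*x/1000+Cy*y/1000
E
python3 - <<'E'
from h import *
c=dict(np.load("top1.npz"));C=toc(cloud(c)).reshape(-1,3);col=c["image"].reshape(-1,3)
m=(abs(C[:,0])<32)&(abs(C[:,1])<190)&(C[:,2]>58)
for i in np.where(m)[0][np.argsort(C[m,1])]: pass
for y in range(-190,190,3):
    k=m&(C[:,1]>=y)&(C[:,1]<y+3)
    if k.any(): print(y,k.sum(),"x",C[k,0].min().round(),C[k,0].max().round(),"z",np.percentile(C[k,2],[10,50,90]).round(),col[k].mean(0).round())
print(tow(0,-31.5))
E
```

```text
-172 1 x 0.0 0.0 z [90. 90. 90.] [102. 116. 151.]
-169 25 x -28.0 29.0 z [93. 95. 97.] [100. 129. 179.]
-166 30 x -30.0 29.0 z [93. 96. 98.] [103. 139. 193.]
-163 30 x -28.0 29.0 z [94. 96. 98.] [106. 145. 200.]
-160 33 x -30.0 30.0 z [94. 96. 98.] [109. 147. 202.]
-157 31 x -29.0 28.0 z [94. 96. 98.] [101. 136. 190.]
-154 40 x -29.0 29.0 z [91. 94. 98.] [ 91. 104. 135.]
-151 29 x -28.0 27.0 z [92. 94. 96.] [87. 82. 77.]
-148 55 x -27.0 27.0 z [67. 91. 94.] [90. 82. 68.]
-145 35 x -25.0 26.0 z [61. 78. 90.] [91. 83. 73.]
-64 3 x 2.0 16.0 z [90. 91. 93.] [155. 147. 120.]
-61 30 x -27.0 28.0 z [92. 94. 96.] [126. 119. 106.]
-58 31 x -26.0 26.0 z [92. 94. 95.] [ 98. 111. 146.]
-55 30 x -28.0 29.0 z [94. 95. 97.] [112. 142. 193.]
-52 34 x -30.0 30.0 z [93. 96. 98.] [119. 152. 202.]
-49 33 x -30.0 30.0 z [93. 96. 98.] [116. 146. 194.]
-46 36 x -29.0 28.0 z [90. 94. 97.] [110. 123. 153.]
-43 30 x -27.0 25.0 z [63. 78. 93.] [141. 114. 111.]
-40 23 x -23.0 22.0 z [67. 68. 70.] [227. 122. 109.]
-37 25 x -25.0 24.0 z [67. 69. 72.] [233. 126. 111.]
-34 25 x -24.0 25.0 z [67. 68. 72.] [228. 126.
[... 641 characters left out ...]
4 x -24.0 24.0 z [85. 88. 90.] [120. 138. 179.]
8 30 x -26.0 27.0 z [87. 89. 92.] [117. 149. 197.]
11 28 x -26.0 25.0 z [87. 89. 91.] [121. 145. 190.]
14 28 x -25.0 23.0 z [73. 88. 90.] [172. 169. 166.]
140 2 x -3.0 2.0 z [59. 61. 64.] [134. 144. 168.]
143 17 x -15.0 17.0 z [59. 61. 63.] [103. 132. 180.]
146 20 x -19.0 18.0 z [60. 62. 64.] [107. 145. 200.]
149 19 x -17.0 18.0 z [60. 62. 64.] [108. 147. 202.]
152 19 x -19.0 18.0 z [60. 62. 64.] [108. 145. 199.]
155 18 x -18.0 19.0 z [60. 61. 65.] [116. 147. 195.]
158 19 x -18.0 19.0 z [61. 62. 64.] [115. 144. 191.]
161 16 x -17.0 15.0 z [60. 62. 63.] [166. 165. 174.]
164 2 x -10.0 5.0 z [59. 59. 59.] [208. 197. 174.]
[ 0.55247339 -0.08787318]
```

>>> drive_tool(
  slide=[
    [-0.06,-0.04,0],
    [-0.2,-0.14,0],
    [-0.36,-0.25,0],
    [-0.52,-0.36,0],
    [-0.68,-0.47,0],
    [-0.84,-0.58,0],
    [-0.96,-0.67,0],
    [-1,-0.7,0],
  ],
  rotation=[
    [0,0,0.06],
    [0,0,0.2],
    [0,0,0.36],
    [0,0,0.52],
    [0,0,0.68],
    [0,0,0.84],
    [0,0,0.96],
    [0,0,1],
  ],
  gripper=0,
)

```text
clock: 1.1
eef_pos: [0.3455, 0.2193, 0.2313]
tool_rot: [0.412, 0.911, -0.0, 0.0]
ft_force: [1.0, -0.2, 0.1]
grip_width: -0.0001
grasp_force: 0.0
```

```bash
cat >> h.py <<'E'
def go(x,y,z):
    o=bot.get_obs();r=R.from_quat(o["tool_rot"]);p=np.array(o["eef_pos"])
    t=np.r_[tow(x,y),z/1000]
    # desired: tool z down, tool x along clamp y
    D=np.stack([np.r_[Cy,0],np.r_[Cx,0],[0,0,-1]],1)
    print("t",o["clock"],"tcp clamp",toc(p).round(1),"F",np.round(o["ft_force"],1),"Fclamp",(o["ft_force"][:2]@np.stack([Cx,Cy],1)).round(1),"w",round(float(o["grip_width"]),4))
    print("slide",(r.inv().apply(t-p)/.25).round(3),"rot",((r.inv()*R.from_matrix(D)).as_rotvec()/.5).round(3))
E
python3 -c "
from h import *
go(0,-10,150)"
```

```text
t 1.1 tcp clamp [-168.7  298.3  231.3] F [ 1.  -0.2  0.1] Fclamp [ 0.9 -0.3] w -0.0001
slide [-1.398 -0.142  0.325] rot [-1.000e-03  1.000e-03  1.203e+00]
```

>>> drive_tool(
  slide=[
    [-0.06,-0.01,0],
    [-0.2,-0.02,0],
    [-0.36,-0.04,0],
    [-0.52,-0.05,0],
    [-0.68,-0.07,0],
    [-0.84,-0.08,0],
    [-0.96,-0.1,0],
    [-1,-0.1,0],
  ],
  rotation=[
    [0,0,0.06],
    [0,0,0.2],
    [0,0,0.36],
    [0,0,0.52],
    [0,0,0.68],
    [0,0,0.84],
    [0,0,0.96],
    [0,0,1],
  ],
)

```text
clock: 2.1
eef_pos: [0.4929, 0.0175, 0.2309]
tool_rot: [0.623, 0.782, -0.0, -0.0]
ft_force: [0.0, -0.1, 0.2]
grip_width: -0.0001
grasp_force: 0.0
```

```bash
python3 -c "
from h import *
go(0,-10,130)"
```

```text
t 2.1 tcp clamp [-46.5  80.2 230.9] F [ 0.  -0.1  0.2] Fclamp [ 0.  -0.1] w -0.0001
slide [-0.379  0.147  0.404] rot [-0.001 -0.     0.21 ]
```

>>> drive_tool(
  slide=[
    [-0.06,0.02,0],
    [-0.16,0.06,0.03],
    [-0.27,0.1,0.1],
    [-0.35,0.13,0.2],
    [-0.378,0.147,0.3],
    [-0.378,0.147,0.37],
    [-0.378,0.147,0.4],
    [-0.378,0.147,0.4],
  ],
  rotation=[
    [0,0,0.03],
    [0,0,0.09],
    [0,0,0.15],
    [0,0,0.19],
    [0,0,0.21],
    [0,0,0.21],
    [0,0,0.21],
    [0,0,0.21],
  ],
)

```text
clock: 3.1
eef_pos: [0.5492, -0.065, 0.1311]
tool_rot: [0.662, 0.749, -0.0, -0.0]
ft_force: [0.4, 0.5, -0.3]
grip_width: -0.0003
grasp_force: 0.0
```

```bash
python3 - <<'E'
from h import *
go(0,-10,75)
for n,(a,b,d,e) in dict(top=(150,280,200,370),side=(120,260,210,370)).items():
    c=bot.camera(n);np.savez(f"{n}2.npz",**c);cv2.imwrite(f"pics/{n}2.png",cv2.resize(c["image"][a:b,d:e],None,fx=4,fy=4,interpolation=cv2.INTER_CUBIC)[...,::-1])
E
```

```text
t 3.1 tcp clamp [ -0.5  -8.4 131.1] F [ 0.4  0.5 -0.3] Fclamp [0.5 0.4] w -0.0003
slide [-0.006  0.002  0.224] rot [-0.002 -0.     0.006]
```

View pics/side2.png

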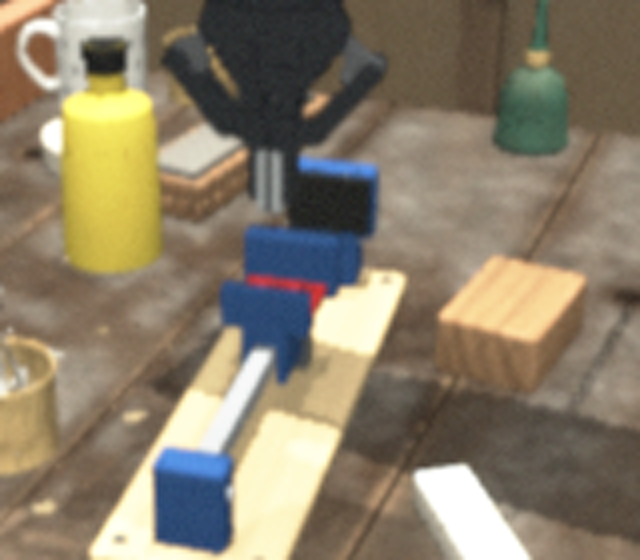

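The fingertips (tip at about 268,210 in the crop) stand above the red tab (290,290), between the blue upright jaw and the thumb rest. I'm pressing now.

>>> drive_tool(
  slide=[
    [-0.01,0,0.05],
    [-0.01,0,0.12],
    [-0.01,0,0.18],
    [-0.01,0,0.22],
    [-0.01,0,0.24],
    [-0.01,0,0.255],
    [-0.01,0,0.265],
    [-0.01,0,0.265],
  ],
  rotation=[
    [0,0,0],
    [0,0,0],
    [0,0,0],
    [0,0,0],
    [0,0,0],
    [0,0,0],
    [0,0,0],
    [0,0,0],
  ],
)

```text
clock: 4.2
eef_pos: [0.5496, -0.068, 0.0654]
tool_rot: [0.663, 0.749, -0.0, -0.0]
ft_force: [-4.3, -0.4, 3.8]
grip_width: 0.0002
grasp_force: 2.1
```

```bash
python3 -c "
from h import *
go(0,-10,61)"
```

```text
t 4.2 tcp clamp [ -0.5 -11.4  65.4] F [-4.3 -0.4  3.8] Fclamp [-4.3  0.1] w 0.0002
slide [0.006 0.002 0.018] rot [-0.     0.     0.004]
```

>>> drive_tool(
  slide=[
    [0,0,0.005],
    [0,0,0.01],
    [0,0,0.014],
    [0,0,0.017],
    [0,0,0.019],
    [0,0,0.02],
    [0,0,0.02],
    [0,0,0.02],
  ],
  rotation=[
    [0,0,0],
    [0,0,0],
    [0,0,0],
    [0,0,0],
    [0,0,0],
    [0,0,0],
    [0,0,0],
    [0,0,0],
  ],
)

```text
clock: 5.2
eef_pos: [0.5497, -0.068, 0.061]
tool_rot: [0.663, 0.749, 0.0, 0.0]
ft_force: [-4.8, 0.8, 9.9]
grip_width: -0.0002
grasp_force: 5.0
```

```bash
python3 -c "
from h import *
go(0,-10,61)"
```

```text
t 5.2 tcp clamp [ -0.3 -11.4  61. ] F [-4.8  0.8  9.9] Fclamp [-4.6  1.4] w -0.0002
slide [0.006 0.001 0.   ] rot [0.001 0.    0.004]
```

>>> drive_tool(
  slide=[
    [0.02,0,0.002],
    [0.05,0,0.002],
    [0.11,0,0.002],
    [0.18,0,0.002],
    [0.25,0,0.002],
    [0.32,0,0.002],
    [0.37,0,0.002],
    [0.4,0,0.002],
  ],
  rotation=[
    [0,0,0],
    [0,0,0],
    [0,0,0],
    [0,0,0],
    [0,0,0],
    [0,0,0],
    [0,0,0],
    [0,0,0],
  ],
)

```text
clock: 6.2
eef_pos: [0.5379, 0.0305, 0.061]
tool_rot: [0.663, 0.749, -0.001, 0.001]
ft_force: [-4.9, -4.4, 12.3]
grip_width: -0.0002
grasp_force: 6.1
```

```bash
python3 - <<'E'
from h import *
go(0,122,61)
c=bot.camera("side");cv2.imwrite("pics/side3.png",cv2.resize(c["image"][120:270,200:360],None,fx=4,fy=4,interpolation=cv2.INTER_CUBIC)[...,::-1])
C=toc(cloud(bot.camera("top"))).reshape(-1,3)
m=(abs(C[:,0])<32)&(C[:,2]>58)&(C[:,1]>-130)
for y in range(-60,170,3):
    k=m&(C[:,1]>=y)&(C[:,1]<y+3)
    if k.any(): print(y,k.sum(),np.percentile(C[k,2],[10,50,90]).round())
E
```

```text
t 6.2 tcp clamp [-0.3 87.8 61. ] F [-4.9 -4.4 12.3] Fclamp [-5.4 -3.8] w -0.0002
slide [ 0.137  0.001 -0.001] rot [0.002 0.006 0.003]
36 4 [84. 93. 95.]
39 32 [92. 94. 98.]
42 101 [ 94. 488. 501.]
45 139 [ 96. 501. 520.]
48 107 [338. 515. 529.]
51 95 [504. 518. 529.]
54 94 [504. 519. 529.]
57 98 [503. 517. 530.]
60 87 [498. 518. 529.]
63 90 [498. 506. 528.]
66 95 [500. 508. 522.]
69 96 [498. 508. 523.]
72 95 [499. 508. 524.]
75 94 [500. 508. 527.]
78 91 [500. 508. 526.]
81 96 [498. 507. 527.]
84 99 [500. 507. 528.]
87 93 [500. 508. 530.]
90 95 [500. 508. 530.]
93 97 [501. 507. 529.]
96 94 [501. 508. 529.]
99 93 [500. 509. 530.]
102 90 [500. 508. 528.]
105 90 [501. 508. 527.]
108 92 [501. 507. 525.]
111 94 [500. 508. 523.]
114 110 [497. 508. 521.]
117 119 [507. 519. 529.]
120 94 [505. 521. 530.]
123 100 [505. 521. 530.]
126 96 [506. 521. 531.]
129 89 [508. 522. 530.]
132 48 [507. 524. 530.]
```

View pics/side3.png

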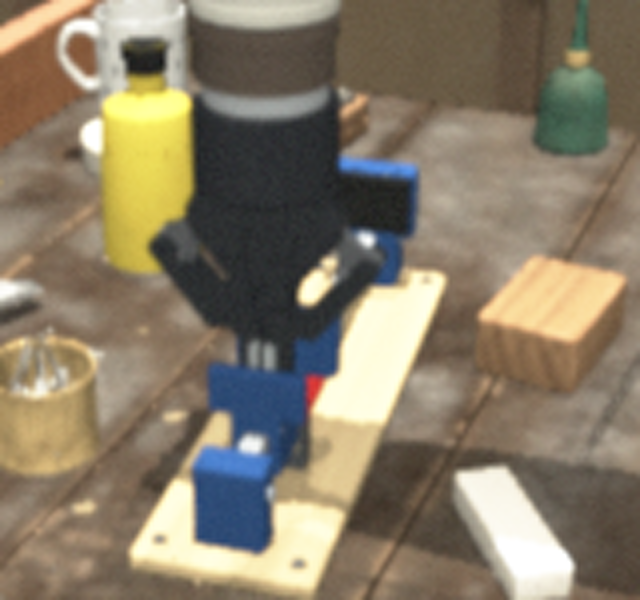

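The jaw has travelled about 100 mm with the tab held down, and the things around it have not moved. I'll slow down for the last stretch.

>>> drive_tool(
  slide=[
    [0.01,0,0.001],
    [0.03,0,0.001],
    [0.05,0,0.001],
    [0.07,0,0.001],
    [0.085,0,0.001],
    [0.095,0,0.001],
    [0.1,0,0.001],
    [0.1,0,0.001],
  ],
  rotation=[
    [0,0,0],
    [0,0,0],
    [0,0,0],
    [0,0,0],
    [0,0,0],
    [0,0,0],
    [0,0,0],
    [0,0,0],
  ],
)

```text
clock: 7.3
eef_pos: [0.5349, 0.0552, 0.0609]
tool_rot: [0.663, 0.749, -0.0, 0.001]
ft_force: [-4.5, -3.0, 14.3]
grip_width: 0.0001
grasp_force: 6.9
```

```bash
python3 -c "
from h import *
go(0,122,61)"
```

```text
t 7.3 tcp clamp [ -0.3 112.7  60.9] F [-4.5 -3.  14.3] Fclamp [-4.8 -2.5] w 0.0001
slide [ 0.037  0.001 -0.   ] rot [0.003 0.004 0.003]
```

>>> drive_tool(
  slide=[
    [0.006,0,0],
    [0.012,0,0],
    [0.018,0,0],
    [0.024,0,0],
    [0.028,0,0],
    [0.03,0,0],
    [0.032,0,0],
    [0.032,0,0],
  ],
  rotation=[
    [0,0,0],
    [0,0,0],
    [0,0,0],
    [0,0,0],
    [0,0,0],
    [0,0,0],
    [0,0,0],
    [0,0,0],
  ],
)

```text
clock: 8.3
eef_pos: [0.5356, 0.0614, 0.061]
tool_rot: [0.663, 0.748, -0.0, 0.004]
ft_force: [-1.3, -8.0, 9.9]
grip_width: -0.0
grasp_force: 5.2
```

```bash
python3 -c "
from h import *
go(0,122,61)"
```

```text
t 8.3 tcp clamp [  1.2 118.8  61. ] F [-1.3 -8.   9.9] Fclamp [-2.3 -7.8] w -0.0
slide [ 0.013 -0.005 -0.   ] rot [ 0.008  0.012 -0.   ]
```

>>> drive_tool(
  slide=[
    [0.004,0,0],
    [0.008,0,0],
    [0.012,0,0],
    [0.012,0,0],
    [0.012,0,0],
    [0.012,0,0],
    [0.012,0,0],
    [0.012,0,0],
  ],
  rotation=[
    [0,0,0],
    [0,0,0],
    [0,0,0],
    [0,0,0],
    [0,0,0],
    [0,0,0],
    [0,0,0],
    [0,0,0],
  ],
)

```text
clock: 9.3
eef_pos: [0.5358, 0.0637, 0.061]
tool_rot: [0.664, 0.748, -0.001, 0.004]
ft_force: [-0.7, -9.5, 8.8]
grip_width: 0.0002
grasp_force: 6.6
```

```bash
python3 - <<'E'
from h import *
go(0,122,61)
C=toc(cloud(bot.camera("top"))).reshape(-1,3)
m=(abs(C[:,0])<32)&(C[:,2]>58)&(C[:,2]<110)&(C[:,1]>-130)
for y in range(40,170,2):
    k=m&(C[:,1]>=y)&(C[:,1]<y+2)
    if k.any(): print(y,k.sum(),np.percentile(C[k,2],[10,50,90]).round())
E
```

```text
t 9.3 tcp clamp [  1.6 121.   61. ] F [-0.7 -9.5  8.8] Fclamp [-1.8 -9.4] w 0.0002
slide [ 0.004 -0.007 -0.   ] rot [ 0.01   0.014 -0.001]
64 19 [63. 89. 95.]
66 21 [92. 93. 95.]
68 21 [92. 94. 95.]
70 22 [92. 93. 96.]
72 20 [92. 96. 97.]
74 21 [94. 96. 97.]
76 21 [95. 97. 98.]
78 23 [92. 96. 98.]
80 23 [94. 96. 98.]
82 18 [91. 94. 97.]
84 1 [89. 89. 89.]
86 10 [58. 59. 63.]
88 14 [59. 60. 62.]
90 16 [59. 61. 63.]
92 9 [59. 60. 61.]
94 7 [60. 62. 63.]
96 3 [61. 62. 63.]
```

>>> drive_tool(
  slide=[
    [0.004,0,0],
    [0.008,0,0],
    [0.012,0,0],
    [0.016,0,0],
    [0.016,0,0],
    [0.016,0,0],
    [0.016,0,0],
    [0.016,0,0],
  ],
  rotation=[
    [0,0,0],
    [0,0,0],
    [0,0,0],
    [0,0,0],
    [0,0,0],
    [0,0,0],
    [0,0,0],
    [0,0,0],
  ],
)

```text
clock: 10.35
eef_pos: [0.5358, 0.0637, 0.061]
tool_rot: [0.665, 0.747, -0.003, 0.007]
ft_force: [0.7, -21.0, 10.5]
grip_width: 0.0001
grasp_force: 13.7
```

```bash
python3 -c "
from h import *
go(0,122,61)"
```

```text
t 10.35 tcp clamp [  1.6 121.   61. ] F [  0.7 -21.   10.5] Fclamp [ -1.9 -20.9] w 0.0001
slide [ 0.004 -0.006 -0.   ] rot [ 0.01   0.03  -0.007]
```

Blocked solid at 21 N, so the jaw is home. I'll ease the push off, then lift straight up.

>>> drive_tool(
  slide=[
    [-0.012,0,0],
    [-0.022,0,0],
    [-0.022,0,-0.01],
    [-0.022,0,-0.03],
    [-0.022,0,-0.06],
    [-0.022,0,-0.12],
    [-0.022,0,-0.2],
    [-0.022,0,-0.3],
  ],
  rotation=[
    [0,0,0],
    [0,0,0],
    [0,0,0],
    [0,0,0],
    [0,0,0],
    [0,0,0],
    [0,0,0],
    [0,0,0],
  ],
)

```text
clock: 11.35
eef_pos: [0.5336, 0.0657, 0.134]
tool_rot: [0.663, 0.749, 0.0, -0.0]
ft_force: [0.1, 0.1, 0.1]
grip_width: 0.0001
grasp_force: 0.0
```

>>> drive_tool(
  slide=[
    [0,0,-0.1],
    [0,0,-0.2],
    [0,-0.1,-0.3],
    [0,-0.25,-0.4],
    [0,-0.4,-0.4],
    [0,-0.55,-0.4],
    [0,-0.6,-0.4],
    [0,-0.6,-0.4],
  ],
  rotation=[
    [0,0,0],
    [0,0,0],
    [0,0,0],
    [0,0,0],
    [0,0,0],
    [0,0,0],
    [0,0,0],
    [0,0,0],
  ],
)

```text
clock: 12.35
eef_pos: [0.385, 0.0475, 0.2346]
tool_rot: [0.663, 0.749, 0.001, 0.001]
ft_force: [0.6, -0.2, -0.5]
grip_width: 0.0
grasp_force: 0.0
```

```bash
python3 - <<'E'
from h import *
go(0,122,61)
c=bot.camera("top");C=toc(cloud(c)).reshape(-1,3);cv2.imwrite("pics/top4.png",c["image"][...,::-1])
m=(abs(C[:,0])<25)&(C[:,2]>56)&(C[:,2]<110)&(C[:,1]>-130)
for y in range(40,170,3):
    k=m&(C[:,1]>=y)&(C[:,1]<y+3)
    if k.any(): print(y,k.sum(),np.percentile(C[k,2],[10,50,90]).round())
E
```

```text
t 12.35 tcp clamp [-150.   122.9  234.6] F [ 0.6 -0.2 -0.5] Fclamp [ 0.6 -0.3] w 0.0
slide [-0.005  0.599  0.695] rot [ 0.004 -0.     0.004]
64 28 [72. 92. 95.]
67 27 [92. 95. 96.]
70 27 [93. 95. 96.]
73 27 [94. 95. 97.]
76 28 [94. 96. 98.]
79 26 [94. 96. 98.]
82 18 [90. 93. 96.]
85 15 [65. 67. 70.]
88 25 [67. 69. 72.]
91 26 [67. 69. 72.]
94 26 [68. 70. 71.]
97 24 [68. 70. 72.]
100 26 [66. 69. 71.]
103 25 [67. 70. 72.]
106 25 [67. 70. 71.]
109 26 [67. 69. 71.]
112 25 [67. 68. 71.]
115 25 [67. 69. 72.]
118 26 [67. 70. 73.]
121 24 [68. 70. 72.]
124 25 [67. 69. 71.]
127 24 [65. 69. 71.]
130 17 [57. 69. 85.]
133 41 [67. 88. 90.]
136 26 [87. 89. 91.]
139 26 [86. 89. 91.]
142 7 [85. 87. 88.]
145 17 [60. 61. 63.]
148 22 [60. 62. 64.]
151 17 [60. 62. 65.]
154 22 [60. 62. 65.]
157 18 [59. 62. 64.]
160 19 [60. 61. 63.]
163 10 [58. 60. 62.]
```

View pics/top4.png

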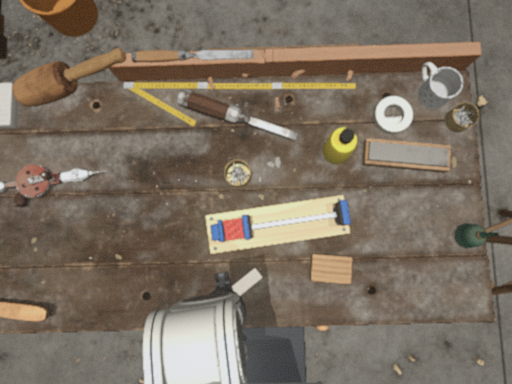

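The jaw, around (235,230), sits against the rear stop at (215,232). The tab is back up at about 70 mm, the surrounding things are in place, and the arm is clear.

```bash
python3 -c "
from h import *
print(bot.job_done())"
```

```text
the job is handed in; nothing more can be done
None
```

The clamp is fully open, with the sliding jaw home against the rear stop and the tab sprung back up; the surrounding things look unmoved in the last picture, and I handed the job in at about 12.4 s (no verdict was returned).

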